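# Set up the angled drilling station

### The arm

A 7-joint arm with a two-finger parallel gripper is mounted at the origin on the work surface. World frame = base frame: x ahead of the robot, y to its left, z up, the work surface at z = 0. Lengths are in mm, angles in rad, forces in N, time in s.
With the tool pointing down it reaches from about 425 to 875 mm from the base axis. Payload 4.7 kg.
Tool frame: the origin (TCP) lies on the front face of the gripper's body, between the roots of the fingers; the fingertips stand 70 mm ahead of it and the grasp point (between the pads) lies 51 mm ahead of it; z points along the fingers, y is the line along which they close (so a half turn about z gives the same grasp; the last joint's range is limited). The gripper opens to 87 mm and grips with 3 to 60 N. Pads are 19 mm wide; open, the fingers measure 117 mm over their backs; the gripper's body (75 mm by 190 mm) begins 51 mm behind the grasp point.
Start: joints at [1.359, 0.321, -0.07, 1.45, 0.023, 1.371, -0.057], TCP at [145.505, -633.519, 292.287] pointing down, gripper open.
Joint ranges: [-2.86, 2.86], [-0.3, 2.09], [-1.38, 1.24], [0.06, 2.45], [-1.56, 4.7], [0.09, 2.05], [-2.69, 2.69]. Speed limits (rad/s): [2.57, 2.57, 3.14, 3.14, 3.14, 3.14, 3.14].

### API

Orientations are given as a rotation vector (axis times angle).
In Python, from workcell import readout, grab_frame, camera_model, ticket, nets gives the robot as it stands.
- The arm moves only by the tool arm_command, never from a script. Its argument "deltas" is text: rows parted by semicolons, each of 7 numbers parted by spaces: the opening in per cent of the stroke, from 0 (shut) to 100 (fully open), then the shift along the tool's x, y, z in mm, then the turn, a rotation vector about the tool's x, y, z in rad. A call has 1 to 8 rows; each row is the pose to reach, as a shift and turn from the pose commanded when the call began, along the tool's axes at that moment; what a row does not reach only later rows make up. A row lasts 1/8 s, in which the tool goes at most 62.5 mm and 10.7 degrees, less where a joint would pass 70% of its speed; a pose out of reach is approached as far as the arm can. A call with a gripper value outside its range is refused whole. The fingers move at their own pace and stop on an object; "newtons" is the grip in N (left out, the last holds). Time passes only in rows, so rows that repeat a pose let the fingers close. It gives the time, the measured TCP pose, the force, the opening and the grip force at its end, in the units of the state.
- readout.get_state(): the state, without advancing time (a new reading comes with each control period).
- grab_frame(name): name is "scene" or "top" or "wrist"; returns the picture (420x560x3 uint8, red, green, blue); there is no depth.
- camera_model(name): a dict with "K" (3x3 intrinsics, pixels), "dist_coeffs" ([k1, k2, p1, p2, k3] as OpenCV has them; the pictures are not rectified), "R" (3x3) and "t" (3): a world point X has camera coordinates R X + t. Camera axes: x right, y down, z forward; pixel columns grow to the right and rows downward; lengths in mm; the calibration is good to about 2 mm. A picture is of the moment at which its call begins: read the wrist's pose just before it. camera_model takes no time and is no camera call; for the wrist camera it gives the pose at the moment of the call.
- ticket.close_job(): hands the job in; it is judged then, once.
Trained networks look in the newest picture that a camera, given by its name, has taken for a name from the list of things; names that differ only in an ending like _2 or _b are one class to them, and where a whole thing is asked for, a point or a joint stands for the part that bears it (a point fixed in the world has none). Each returns a list of dicts, best first, with "confidence" (0 to 1); they miss things now and then, are a little off and sometimes report something else, mostly with a low value. They report only what shows in the picture. A call takes as long as a camera call. They do not tell look-alikes from the thing itself.
- nets.recognise(camera, query): "extent" ([centre column, centre row, width, height] in pixels, round what is visible of it).
- nets.tip_of(camera, query): "centre" ([row, column] in pixels: a listed point, or the origin of a listed thing).
The state is a dict: "time_s": time; "qpos": joint angles; "dq": joint speeds; "joint_efforts": joint torques, N m; "position": TCP position; "tcp_rot": TCP orientation; "force": force on the tool from outside, world axes, zero at the start; "wrist_torque": the same for the moment, N m; "finger_gap": opening from 0.0 (shut) to 1.0 (fully open); "gripper_force": force on a finger pad.
Only numpy, scipy, OpenCV 4.12 (cv2) and the standard library are available. Lean on these libraries where they do the work, as an engineer would, in place of code of your own. Each camera call takes 0.05 s, during which the arm holds its last target. There are 200 camera calls.

### The job

Set up the drilling station: on the sloping wooden table, turn the round faceplate by its bar handle until the dark line at its rim points squarely at the tip of the small steel index finger, leaving the finger where it is set. On the depth stop, click the six-post turret round by its six-sided knob until the tallest post stands under the stop rod, and leave it resting in that click. Do not shift the other things on the bench.

Things in the scene. Friction and masses are not known exactly. Their poses are not given: they have to be found in the camera images.
- cradle: sloping indexing table, fixed to the bench: wooden base 170 x 150 mm carrying a board 150 x 160 mm that slopes 30 degrees, its low edge towards -x of its frame (roughly towards the robot), its centre 82 mm and its top edge about 125 mm high. Origin: centre of the underside. The faceplate's axis leans 30 degrees from vertical towards -x of this frame
- dial (a joint): angle of the faceplate about its leaning axis, rad, counter-clockwise as seen by someone looking down on the face; 0 = the line points straight up the slope (+x of the cradle as seen from above). It turns endlessly either way without stops, against a smooth friction of 0.08 Nm, and stays where it is left
- dial_grip (a point): grip point of the faceplate: an aluminium disc, diameter 104, 14 thick, with a dark steel bar handle across its centre, 56 long, 16 thick, 40 high. The point is on the axis, 26 mm above the disc's face, 14 mm below the bar's top. z: the axis, outward from the face (30 degrees from vertical); x: along the bar, towards the dark line; y: across the bar. Turns with the faceplate
- dial_mark (a point): outer end of the dark line (6 mm wide, 20 mm long) on the faceplate's face, 51 mm from the axis
- index (a joint): angle about the same axis at which the steel index finger is set, rad, same zero and sense as joint dial, so the line meets the finger when both angles are equal or differ by a full turn. Stiff (1.5 Nm); must not be moved
- index_tip (a point): tip of the small steel index finger (block 16 x 18 x 14 mm with a pointed end) just outside the faceplate's rim, 54 mm from the axis, level with the faceplate's face; x points outward from the faceplate's axis, y along the rim, z outward from the face
- stop_stand: depth-stop stand, fixed to the bench: grey block 160 x 120 x 30 mm with a column (to 99 mm high, at +x of its frame) carrying a short arm with a vertical stop rod. Origin: on the turret's vertical axis, on the bench
- rod_tip (a point): lower end of the stop rod (10 mm diameter), 38 mm from the turret's axis, 78 mm above the bench
- turret (a joint): angle of the turret about its vertical axis, rad, counter-clockwise seen from above; 0 (or a full turn) = tallest post under the stop rod. A spring detent holds it at every multiple of pi/3, six clicks a turn, with about 0.18 Nm to leave a click; no end stops; let go within about 25 degrees of a click, it snaps into it; now and then it starts hung up half way between two
- turret_grip (a point): point on the turret's axis at the height to grip, 133.5 mm above the bench: the middle of a black six-sided knob 34 mm across flats, 36 mm high (113.5 to 149.5 mm above the bench). One pair of flats faces +-x of this frame, the others lie 60 degrees apart. Turns with the turret, x towards the tallest post
- tall_post (a point): top of the tallest of the turret's six steel posts (14 mm diameter; heights 34, 28, 22, 16, 11, 6 mm in steps of 60 degrees counter-clockwise, standing on an aluminium disc 100 mm in diameter), 38 mm from the axis, 74.5 mm above the bench
- wedge_block: flat pale wood block 85 x 36 x 20 mm, lying between the two devices (leave it alone)
- pine_offcut: pine offcut 70 x 200 x 28 mm, lying flat (leave it alone)
- try_square: small wooden-stocked try square lying flat, stock 18 x 90 x 18 mm, steel blade 110 mm (leave it alone)
- hammer: hammer lying on its side, 260 mm long (leave it alone)
- glue_bottle: standing glue bottle, 56 mm diameter, 150 mm high (leave it alone)
- screw_jar: standing glass jar with steel cap, 68 mm diameter, 75 mm high (leave it alone)
- bar_clamp: small steel bar clamp with a wooden grip lying flat, 240 x 90 mm (leave it alone)
There are look-alikes about, which are no part of the job. What is shaped like the cradle but yellow is not meant.

How it is judged (in metres and radians):
At the end, for the whole second after the job is handed in: The faceplate's line points at the index finger within 4.5 mm along the rim (5 degrees), the tallest post stands within 4 mm of the stop rod's line (so in its click), and both are at rest and released (y of dial_mark in the frame of index_tip between -0.0045 and 0.0045 m and distance between dial_mark and index_tip below 0.012 m and horizontal distance between tall_post and rod_tip below 0.004 m and velocity of joint dial between -0.05 and 0.05 rad/s and velocity of joint turret between -0.05 and 0.05 rad/s); the robot touches nothing.
It fails at once if the index finger is pushed from its setting (more than 4 mm) (distance of index_tip from where it was at the start of the episode above 0.004 m).
It fails at once if another thing on the bench (listed as: leave it alone) is shifted by more than 30 mm (distance of any of wedge_block, pine_offcut, try_square, hammer, glue_bottle, screw_jar, bar_clamp from where it was at the start of the episode above 0.03 m).
It also fails if it takes over 72 s, if anything falls off the work surface, if the arm or the gripper's body presses on something with over 40 N, if the wrist force passes 120 N, or if a joint passes its speed limit or range.

## Working session

There is one attempt and no reset: what is moved stays moved. The work goes in short steps, Python scripts to look and compute and a tool call to move; the robot and the scene stay as the last step left them, time stands still between calls to the robot, and variables do not carry over. Pictures are saved under pics/ and viewed, at most 10 in all, crops included, and the job is handed in when it is done.

Besides the shell and the picture viewer there is one more tool, called after ">>>" by a JSON object that holds its "method" and its "body". arm_command: Moves the arm, as the interface text tells. Its arguments: {"type":"object","properties":{"deltas":{"type":"string"},"newtons":{"type":"number"}},"required":["deltas"]}

```bash
mkdir -p pics; cat > h.py <<'E'
import numpy as np, cv2
from workcell import readout, grab_frame, camera_model, ticket, nets
def ray(cam,row,col):
    m=camera_model(cam);K=np.array(m["K"],float);d=np.array(m["dist_coeffs"],float);R=np.array(m["R"]);t=np.array(m["t"])
    u=cv2.undistortPoints(np.array([[[col,row]]],float),K,d).ravel()
    v=R.T@np.array([u[0],u[1],1]);return -R.T@t,v
def atz(cam,row,col,z):
    o,v=ray(cam,row,col);return o+v*(z-o[2])/v[2]
def proj(cam,X):
    m=camera_model(cam)
    p,_=cv2.projectPoints(np.array(X,float).reshape(-1,3),cv2.Rodrigues(np.array(m["R"],float))[0],np.array(m["t"],float),np.array(m["K"],float),np.array(m["dist_coeffs"],float))
    return p.reshape(-1,2)
def save(cam,name):
    f=grab_frame(cam);cv2.imwrite(f"pics/{name}.png",f[:,:,::-1]);return f
E
python3 - <<'E'
from h import *
a=save("scene","s0");b=save("top","t0")
np.set_printoptions(precision=1,suppress=True)
for c in("top","scene"):
    for q in("cradle","dial_grip","dial_mark","index_tip","stop_stand","rod_tip","turret_grip","tall_post"):
        r=nets.tip_of(c,q);print(c,q,[(np.round(x["centre"],1).tolist(),round(x["confidence"],2)) for x in r[:4]])
    m=camera_model(c);print(-np.array(m["R"]).T@np.array(m["t"]))
print(readout.get_state())
E
```

```text
top cradle [([276.4, 354.8], 0.66), ([257.0, 285.8], 0.62), ([202.4, 231.4], 0.56)]
top dial_grip [([262.1, 285.4], 0.97), ([206.2, 222.5], 0.9), ([290.3, 359.7], 0.64)]
top dial_mark [([212.9, 213.4], 0.93), ([273.2, 354.0], 0.93), ([242.9, 281.1], 0.81), ([199.5, 417.7], 0.38)]
top index_tip [([272.6, 358.0], 0.45), ([242.8, 279.1], 0.41)]
top stop_stand [([209.8, 345.7], 0.76)]
top rod_tip [([200.0, 347.1], 0.76), ([203.9, 227.1], 0.29)]
top turret_grip [([208.4, 353.0], 0.69)]
top tall_post [([211.2, 357.8], 0.87)]
[ 368.2  -23.  1370.4]
scene cradle [([180.8, 250.5], 0.72), ([187.8, 337.5], 0.67), ([197.0, 168.5], 0.56)]
scene dial_grip [([151.5, 242.4], 0.96), ([160.1, 335.4], 0.87), ([170.8, 153.4], 0.64)]
scene dial_mark [([157.0, 344.0], 0.93), ([185.9, 163.1], 0.64), ([161.9, 260.0], 0.6)]
scene index_tip [([161.3, 256.7], 0.61), ([169.2, 356.4], 0.48), ([185.5, 164.1], 0.42), ([227.9, 285.3], 0.2)]
scene stop_stand [([188.9, 337.2], 0.74), ([257.7, 217.6], 0.66)]
scene rod_tip [([253.4, 216.9], 0.94)]
scene turret_grip [([235.2, 205.5], 0.76)]
scene tall_post [([249.6, 199.1], 0.96), ([316.3, 277.9], 0.73)]
[1011.2 -319.6 1038.8]
{'time_s': 0.9, 'qpos': array([ 1.4,  0.3, -0.1,  1.5,  0. ,  1.4, -0.1]), 'dq': array([-0.,  0.,  0.,  0., -0.,  0., -0.]), 'joint_efforts': array([ -0. , -49.1,  -0.4, -31.3,  -0.1,   0. ,   0. ]), 'position': array([ 145.5, -633.5,  292.3]), 'tcp_rot': array([ 3.1,  0.4, -0. ]), 'force': array([0.1, 0.7, 0.7]), 'wrist_torque': array([ 0. , -0.1,  0. ]), 'gripper_force': 0.0, 'finger_gap': 1.0007550179640243}
```

View pics/s0.png

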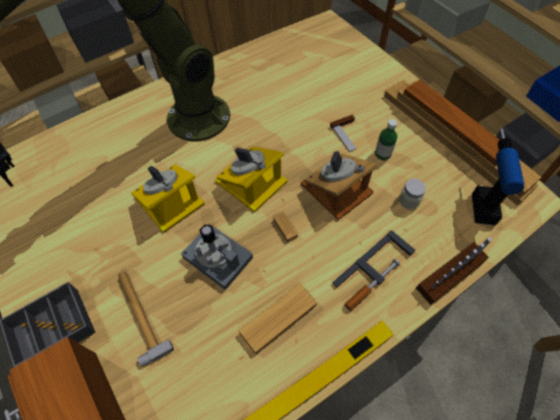

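View pics/t0.png

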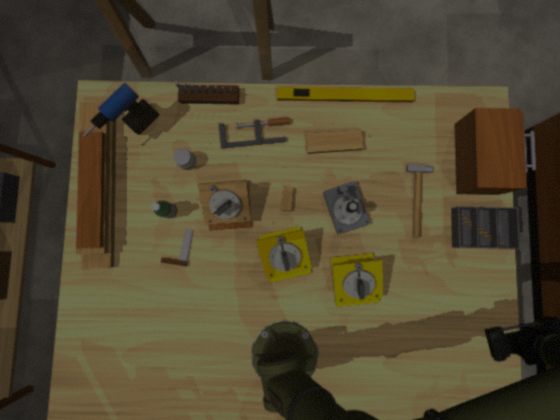

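The scene picture shows a brown cradle at (338,180) with two yellow ones at (250,175) and (168,195). The stand is at (216,255). In the top picture the brown cradle is at (226,204), the yellow ones at (285,255) and (358,280), and the stand at (347,208). Candidates are those three cradles, and the brown one fits the description. There is only one stand. I'll check the choice in one close crop.

```bash
python3 - <<'E'
from h import *
s=cv2.imread("pics/s0.png");t=cv2.imread("pics/t0.png")
def c(im,x,y,w=33,h=25): return cv2.resize(im[y-h*1:y+h,x-w:x+w],(396,300),interpolation=cv2.INTER_CUBIC)
o=np.vstack([np.hstack([c(t,226,204),c(s,338,180,46,35)]),np.hstack([c(t,347,205),c(s,213,250,46,35)])])
cv2.imwrite("pics/c0.png",np.clip(o*1.6,0,255).astype(np.uint8))
np.set_printoptions(precision=1,suppress=True)
def tri(a,b):
    (o1,v1),(o2,v2)=ray("top",*a),ray("scene",*b);v1/=np.linalg.norm(v1);v2/=np.linalg.norm(v2)
    k=np.linalg.lstsq(np.c_[v1,-v2],o2-o1,rcond=None)[0];p,q=o1+k[0]*v1,o2+k[1]*v2;return (p+q)/2,np.linalg.norm(p-q)
print("dial_grip",tri((206.2,222.5),(160.1,335.4)))
print("mark",tri((212.9,213.4),(157,344)))
print("rod",tri((200,347.1),(253.4,216.9)), atz("top",200,347.1,78),atz("scene",253.4,216.9,78))
print("tg",atz("top",208.4,353,133.5),atz("scene",235.2,205.5,133.5))
print("tall",atz("top",211.2,357.8,74.5),atz("scene",249.6,199.1,74.5))
print("stand",atz("top",209.8,345.7,0)); print("cradle",atz("top",202.4,231.4,0),atz("scene",187.8,337.5,0))
E
```

```text
dial_grip (array([495.1, 209.5, 127.7]), np.float64(4.945032900510062))
mark (array([478.7, 251.1,  94.2]), np.float64(7.947257687435264))
rod (array([ 532. , -205.9,   66.6]), np.float64(4.311315657673144)) [ 531.4 -202.3   78. ] [ 536.7 -209.2   78. ]
tg [ 497.3 -213.8  133.5] [ 503.9 -214.8  133.5]
tall [ 494.3 -239.2   74.5] [ 499.2 -242.6   74.5]
stand [ 505.7 -208.3    0. ]
cradle [524.  204.1   0. ] [511.6 218.9   0. ]
```

View pics/c0.png

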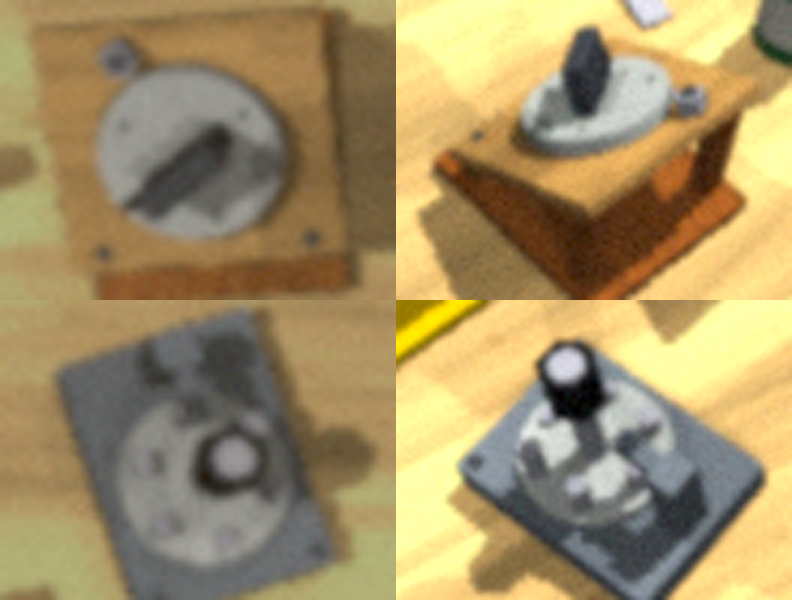

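The crop confirms the brown cradle. Its finger is at upper left (crop 118,57) and the line end at lower left (135,205). The stand's column and rod are at the top of its image. Next I'll move above the stand and look with the wrist camera.

```bash
cat >> h.py <<'E'
from scipy.spatial.transform import Rotation as Ro
np.set_printoptions(precision=3,suppress=True)
def down(yaw): # tool z down, tool x at yaw
    c,s=np.cos(yaw),np.sin(yaw);return np.c_[[c,s,0],[s,-c,0],[0,0,-1]]
def move(p,R):
    st=readout.get_state();R0=Ro.from_rotvec(st["tcp_rot"]).as_matrix()
    print("shift",R0.T@(np.array(p)-st["position"]),"turn",Ro.from_matrix(R0.T@R).as_rotvec(),"now",st["position"],"t",st["time_s"])
E
python3 - <<'E'
from h import *
s=readout.get_state();R=Ro.from_rotvec(s["tcp_rot"]).as_matrix();print(R,s["tcp_rot"])
m=camera_model("wrist");C=-np.array(m["R"]).T@np.array(m["t"]);print("cam in tool",R.T@(C-s["position"]),"axes",R.T@np.array(m["R"]).T,np.array(m["K"])[0,0])
for y in (0,-.4,np.pi,np.pi/2):move([430,-200,330],down(y))
E
```

```text
[[ 0.975  0.224 -0.   ]
 [ 0.224 -0.975 -0.   ]
 [-0.     0.    -1.   ]] [ 3.121  0.354 -0.   ]
cam in tool [ 66.573  -0.382 -92.418] axes [[-0.    -0.97  -0.245]
 [ 1.    -0.    -0.   ]
 [-0.    -0.245  0.97 ]] 313.3565743163492
shift [ 374.35  -358.829  -37.753] turn [0.    0.    0.226] now [ 145.476 -633.528  292.302] t 0.9
shift [ 374.35  -358.829  -37.753] turn [0.    0.    0.626] now [ 145.476 -633.528  292.302] t 0.9
shift [ 374.35  -358.829  -37.753] turn [-0.     0.    -2.916] now [ 145.476 -633.528  292.302] t 0.9
shift [ 374.35  -358.829  -37.753] turn [ 0.     0.    -1.345] now [ 145.476 -633.528  292.302] t 0.9
```

>>> {"method": "arm_command", "body": {"deltas": "100 59 -54 -5 0 0 0.03; 100 118 -108 -10 0 0 0.06; 100 177 -162 -15 0 0 0.09; 100 236 -216 -20 0 0 0.12; 100 295 -270 -25 0 0 0.15; 100 354 -324 -30 0 0 0.18; 100 413 -360 -38 0 0 0.226; 100 460 -329 -38 0 0 0.226"}}

```text
time_s: 1.9
position: [452.7, -245.0, 326.2]
tcp_rot: [3.139, -0.0, 0.001]
force: [1.1, -1.3, 0.1]
finger_gap: 1.002
gripper_force: 0.0
```

>>> {"method": "arm_command", "body": {"deltas": "100 0 0 0 0 0 0; 100 0 0 0 0 0 0"}}

```text
time_s: 2.15
position: [451.5, -247.5, 324.8]
tcp_rot: [3.141, -0.0, -0.001]
force: [-0.8, 0.3, -0.4]
finger_gap: 0.998
gripper_force: 0.0
```

```bash
python3 - <<'E'
from h import *
s=readout.get_state();print(s["position"],Ro.from_rotvec(s["tcp_rot"]).as_matrix())
f=save("wrist","w0");cv2.imwrite("pics/w0b.png",np.clip(f[:,:,::-1]*1.5,0,255).astype(np.uint8))
for q,z in(("rod_tip",78),("turret_grip",133.5),("tall_post",74.5),("stop_stand",0),("dial_grip",130)):
    for x in nets.tip_of("wrist",q)[:2]:print(q,np.round(x["centre"],1),x["confidence"],atz("wrist",*x["centre"],z))
E
```

```text
[ 451.5   -247.548  324.834] [[ 1.    -0.    -0.001]
 [-0.    -1.    -0.   ]
 [-0.001  0.    -1.   ]]
rod_tip [103.2 222.9] 0.84 [ 536.891 -195.814   78.   ]
turret_grip [143.3 232.9] 0.82 [ 499.615 -211.825  133.5  ]
tall_post [143.3 273.1] 0.82 [ 495.946 -247.4     74.5  ]
stop_stand [133.5 243.8] 0.9 [ 504.166 -208.96     0.   ]
stop_stand [105.2 436.6] 0.33 [ 538.258 -454.913    0.   ]
```

View pics/w0b.png

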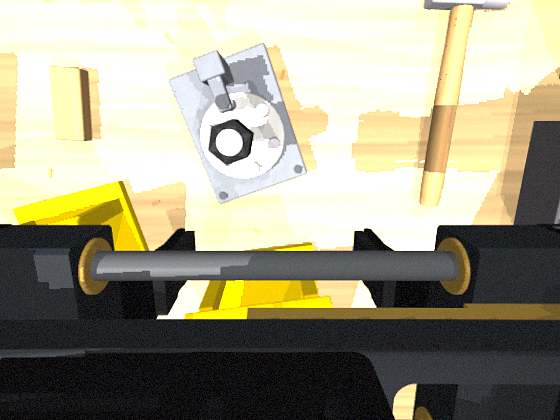

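Wrist picture: the knob is at (231,143), the rod arm at (215,75), a bright post at about (273,143), and the stand's left edge runs (168,78) to (222,203). Next I'll refine the angle and centre and check the post.

```bash
python3 - <<'E'
from h import *
s=readout.get_state();print(s["qpos"])
f=cv2.imread("pics/w0.png")
c=cv2.resize(f[30:215,155:320],None,fx=3.2,fy=3.2,interpolation=cv2.INTER_CUBIC);cv2.imwrite("pics/c1.png",c)
a,b=atz("wrist",78,168,30),atz("wrist",203,222,30);d=a-b;print("edge",np.linalg.norm(d),np.degrees(np.arctan2(d[1],d[0])))
a,b=atz("wrist",78,168,30),atz("wrist",42,267,30);d=a-b;print("edge2",np.linalg.norm(d),np.degrees(np.arctan2(d[1],d[0]))-90)
print("knobtop",atz("wrist",143,230,149.5))
psi=np.radians(23)
for C in([500,-211],):
    for k in range(6):
        h=[34,28,22,16,11,6][k]; th=psi+np.radians(240+60*k)
        print(k,proj("wrist",[C[0]+38*np.cos(th),C[1]+38*np.sin(th),40.5+h]))
E
```

```text
[ 0.9    0.039 -0.459  1.718  0.018  1.389 -1.135]
edge 159.45953623604032 20.499129227360452
edge2 120.83943017144715 18.20560088031678
knobtop [ 501.337 -210.884  149.5  ]
0 [[274.715 144.211]]
1 [[260.739 110.642]]
2 [[226.093 106.475]]
3 [[207.661 134.968]]
4 [[222.892 165.374]]
5 [[255.46  168.631]]
```

View pics/c1.png

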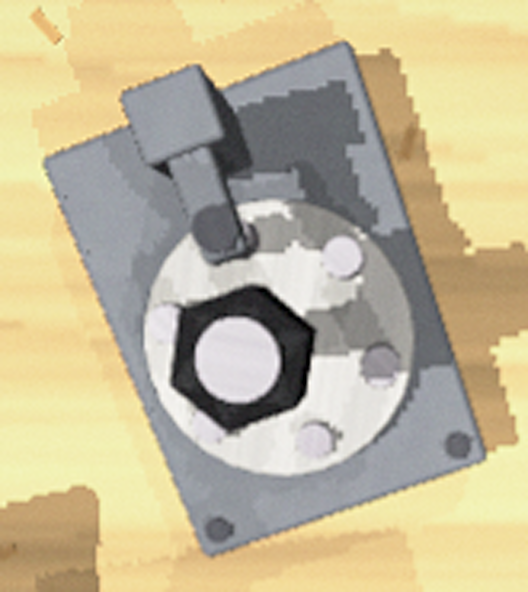

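```bash
python3 - <<'E'
from h import *
from scipy.optimize import least_squares
hs=np.array([34,28,22,16,11,6]);P=np.array([[274,143.5],[262,110],[206,131],[220.6,163],[253.8,167]])
ks=np.array([0,1,3,4,5]) # ccw positions, 2 is under rod
hexv=np.array([[255,285],[314,328],[303,402],[235,430],[173,383],[180,310]])/3.2+[155,30]
for sh in range(6):
    def res(v):
        th=v[2]+np.radians(240)+ks*np.pi/3
        X=np.c_[v[0]+38*np.cos(th),v[1]+38*np.sin(th),40.5+hs[(ks+sh)%6]]
        a=v[2]+np.radians(-30)-np.arange(6)*np.pi/3;r=17/np.cos(np.pi/6)
        H=np.c_[v[0]+r*np.cos(a),v[1]+r*np.sin(a),np.full(6,149.5)]
        return np.r_[(proj("wrist",X)-P).ravel(),(proj("wrist",H)-hexv).ravel()]
    s=least_squares(res,[500,-211,.38]);print(sh,s.cost,s.x[:2],np.degrees(s.x[2]))
    if sh==0:
        psi=s.x[2];C=s.x[:2]
for z in(230,184.5):move([C[0],C[1],z],down(psi+np.pi/2-2*np.pi*80/360*0-np.pi))
E
```

```text
0 7.4948903570654535 [ 502.413 -211.31 ] 20.35485061614183
1 17.44477042009465 [ 502.599 -211.287] 20.891748895639697
2 18.38147945836363 [ 502.734 -211.474] 21.021250746121606
3 8.186315090733116 [ 502.671 -211.76 ] 20.513000982439717
4 6.020673179911016 [ 502.561 -211.578] 20.432354634584044
5 6.144256948103373 [ 502.377 -211.486] 20.02513284780242
shift [ 51.2   -36.853  95.022] turn [ 0.    -0.     1.213] now [ 451.148 -248.016  325.044] t 2.45
shift [ 51.209 -36.866 140.522] turn [ 0.    -0.     1.213] now [ 451.148 -248.016  325.044] t 2.45
```

>>> {"method": "arm_command", "body": {"deltas": "65 26 -19 20 0 0 0.09; 65 51.3 -36.6 45 0 0 0.168; 65 51.3 -36.6 60 0 0 0.168; 65 51.3 -36.6 90 0 0 0.168; 65 51.3 -36.6 120 0 0 0.168; 65 51.3 -36.6 140.5 0 0 0.168; 65 51.3 -36.6 140.5 0 0 0.168"}}

```text
time_s: 3.32
position: [501.4, -211.4, 183.0]
tcp_rot: [-3.13, 0.266, 0.006]
force: [-0.5, 0.2, 0.6]
finger_gap: 0.647
gripper_force: 0.0
```

```bash
python3 - <<'E'
from h import *
move([502.4,-211.4,184.5],down(-.1675))
s=readout.get_state();print(s["force"],s["qpos"])
for z in(120,150):print(atz("wrist",0,0,z)) if 0 else None
E
```

```text
shift [ 1.017 -0.144 -1.472] turn [-0.     0.004 -0.002] now [ 501.368 -211.37   183.032] t 3.325
[-0.492  0.245  0.624] [ 0.803  0.218 -0.504  1.832  0.116  1.125 -1.482]
```

>>> {"method": "arm_command", "body": {"deltas": "35 1 0 -1 0 0 0; 30 1 0 -1 0 0 0; 25 1 0 -1 0 0 0; 20 1 0 -1 0 0 0; 20 1 0 -1 0 0 0", "newtons": 25}}

```text
time_s: 3.95
position: [504.7, -210.4, 186.5]
tcp_rot: [3.13, -0.263, 0.002]
force: [-0.5, 2.5, 6.1]
finger_gap: 0.389
gripper_force: 25.0
```

>>> {"method": "arm_command", "body": {"deltas": "20 0 0 0 0 0 -0.15; 20 0 0 0 0 0 -0.3; 20 0 0 0 0 0 -0.45; 20 0 0 0 0 0 -0.6; 20 0 0 0 0 0 -0.75; 20 0 0 0 0 0 -0.9; 20 0 0 0 0 0 -1.05; 20 0 0 0 0 0 -1.2"}}

```text
time_s: 4.95
position: [503.8, -208.2, 186.4]
tcp_rot: [-2.725, -1.556, 0.001]
force: [-6.0, 7.3, 11.3]
finger_gap: 0.393
gripper_force: 25.0
```

>>> {"method": "arm_command", "body": {"deltas": "20 0 0 0 0 0 -0.15; 20 0 0 0 0 0 -0.3; 20 0 0 0 0 0 -0.45; 20 0 0 0 0 0 -0.6; 20 0 0 0 0 0 -0.75; 20 0 0 0 0 0 -0.894; 20 0 0 0 0 0 -0.894"}}

```text
time_s: 5.82
position: [502.1, -208.0, 186.3]
tcp_rot: [-1.787, -2.574, 0.002]
force: [-11.4, 8.3, 15.8]
finger_gap: 0.39
gripper_force: 25.0
```

>>> {"method": "arm_command", "body": {"deltas": "65 0 0 0 0 0 0; 65 0 0 0 0 0 0; 65 0 0 -30 0 0 0; 65 0 0 -60 0 0 0; 65 -30 0 -100 0 0 0; 65 -60 0 -130 0 0 0; 65 -60 0 -130 0 0 0; 65 -60 0 -130 0 0 0"}}

```text
time_s: 6.82
position: [524.8, -266.3, 314.4]
tcp_rot: [-1.793, -2.578, -0.001]
force: [-0.2, 0.5, -0.3]
finger_gap: 0.651
gripper_force: 0.0
```

```bash
python3 - <<'E'
from h import *
f=save("wrist","w1")
for q,z in(("rod_tip",78),("turret_grip",133.5),("tall_post",74.5)):
  for cam in("wrist","scene","top"):
    if q=="rod_tip" or 1:
     for x in nets.tip_of(cam,q)[:2]:print(cam,q,np.round(x["centre"],1),round(x["confidence"],2),atz(cam,*x["centre"],z))
x=nets.tip_of("wrist","turret_grip")
r,c=[int(v) for v in x[0]["centre"]] if x else (150,280)
r0,c0=max(0,r-90),max(0,c-110)
print(r0,c0)
cv2.imwrite("pics/c2.png",cv2.resize(f[r0:r0+180,c0:c0+220,::-1],None,fx=3.2,fy=3.2,interpolation=cv2.INTER_CUBIC))
print(readout.get_state()["position"],readout.get_state()["qpos"])
E
```

```text
wrist rod_tip [129.2 308.5] 0.79 [ 536.222 -196.23    78.   ]
scene rod_tip [253.4 216.9] 0.94 [ 536.728 -209.205   78.   ]
top rod_tip [200.  347.1] 0.76 [ 531.381 -202.344   78.   ]
top rod_tip [203.9 227.1] 0.29 [509.681 205.643  78.   ]
wrist turret_grip [130.3 271. ] 0.56 [ 501.182 -209.895  133.5  ]
scene turret_grip [235.2 205.5] 0.76 [ 503.862 -214.808  133.5  ]
top turret_grip [208.4 353. ] 0.69 [ 497.329 -213.825  133.5  ]
wrist tall_post [129.8 310.1] 0.68 [ 539.307 -197.369   74.5  ]
wrist tall_post [127.7 309.4] 0.56 [ 537.836 -195.659   74.5  ]
scene tall_post [249.6 199.1] 0.96 [ 499.159 -242.562   74.5  ]
scene tall_post [316.3 277.9] 0.73 [ 763.108 -169.24    74.5  ]
top tall_post [211.2 357.8] 0.87 [ 494.28  -239.166   74.5  ]
40 161
[ 525.043 -266.868  315.511] [ 1.06   0.255 -0.754  1.553  0.176  1.403  0.648]
```

View pics/c2.png

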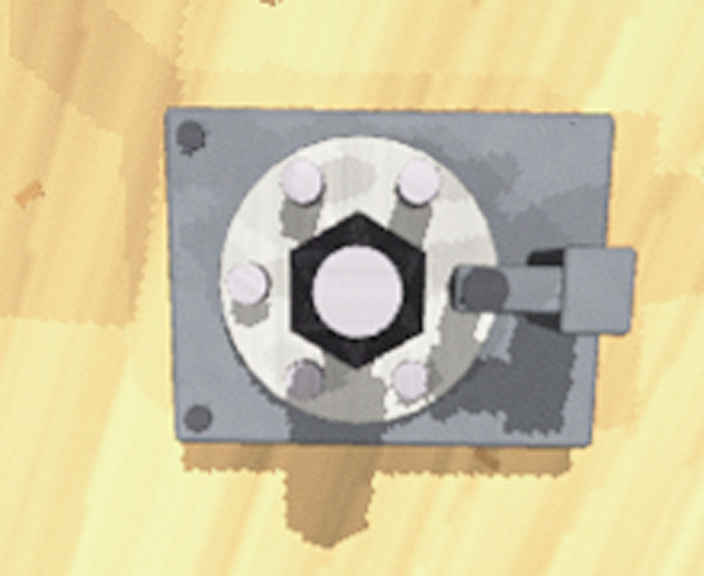

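The turret is home. The net puts the tall post at (310,130), under the rod at (308,129), and the knob flats line up with the stand. Now I'll go and look at the brown cradle.

>>> {"method": "arm_command", "body": {"deltas": "65 60 8 -5 0 0 0.18; 65 120 16 -10 0 0 0.36; 65 180 24 -15 0 0 0.54; 65 240 32 -15 0 0 0.72; 65 300 40 -15 0 0 0.9; 65 360 48 -15 0 0 1.08; 65 420 58 -15 0 0 1.26; 65 457 64 -15 0 0 1.44"}}

```text
time_s: 8.38
position: [425.1, 186.9, 330.6]
tcp_rot: [3.048, 0.756, 0.001]
force: [1.3, -0.9, -0.0]
finger_gap: 0.649
gripper_force: 0.0
```

>>> {"method": "arm_command", "body": {"deltas": "65 0 0 0 0 0 0.13; 65 0 0 0 0 0 0.13; 65 0 0 0 0 0 0.13"}}

```text
time_s: 8.75
position: [426.4, 183.1, 330.5]
tcp_rot: [3.091, 0.562, -0.0]
force: [0.2, 0.5, 0.2]
finger_gap: 0.65
gripper_force: 0.0
```

```bash
python3 - <<'E'
from h import *
f=save("wrist","w2")
s=readout.get_state();print(s["position"],s["tcp_rot"],s["qpos"])
for q,z in(("dial_grip",115),("dial_mark",90),("index_tip",120),("cradle",0)):
     for x in nets.tip_of("wrist",q)[:3]:print(q,np.round(x["centre"],1),round(x["confidence"],2),atz("wrist",*x["centre"],z))
cv2.imwrite("pics/w2b.png",np.clip(f[:300,:,::-1]*1.2,0,255).astype(np.uint8))
E
```

```text
[426.408 183.077 330.468] [ 3.091  0.562 -0.   ] [ 0.898 -0.179 -1.206  1.798 -0.169  1.41  -1.487]
dial_grip [101.  274.5] 0.61 [507.414 213.345 115.   ]
dial_grip [119.6 269.2] 0.57 [489.905 212.145 115.   ]
dial_mark [122.7 229.7] 0.64 [472.801 249.676  90.   ]
index_tip [ 49.  258.9] 0.94 [543.204 241.815 120.   ]
cradle [103.2 270.2] 0.95 [509.862 220.347   0.   ]
cradle [123.8 226.4] 0.26 [465.624 265.04    0.   ]
```

View pics/w2b.png

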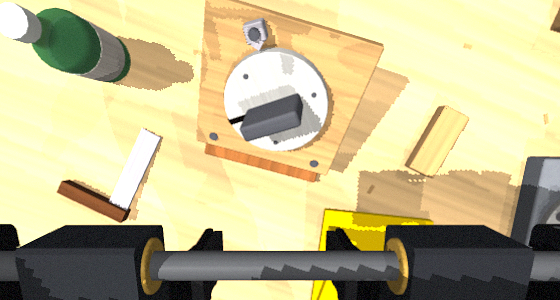

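Wrist picture: the faceplate is at (276,100), the bar runs (243,130) to (300,105), the dark line ends at (229,122), and the finger tip is at (259,48). One enlarged crop next, for picking edges and fitting.

```bash
python3 - <<'E'
import cv2
f=cv2.imread("pics/w2.png")
cv2.imwrite("pics/c3.png",cv2.resize(f[10:160,205:345],None,fx=4,fy=4,interpolation=cv2.INTER_CUBIC))
E
```

```text
(no output)
```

View pics/c3.png

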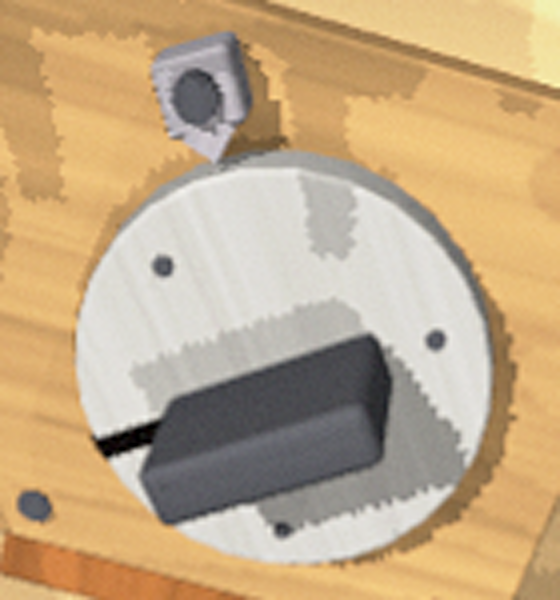

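```bash
cat > fit.py <<'E'
from h import *
from scipy.optimize import least_squares
def frame(g,d):
    return (Ro.from_euler('z',g)*Ro.from_euler('y',-np.pi/6)*Ro.from_euler('z',d)).as_matrix()
o=np.array([205,10]);px=lambda L:np.array(L,float)/4+o
rim=px([(77,350),(120,240),(180,190),(255,167),(340,175),(420,225),(480,300),(492,370),(470,465),(400,535),(300,562),(200,540)])
bar=px([(145,463),(362,403),(382,458),(167,522)]);mark=px([(100,446)]);tip=px([(217,161)])
a=np.linspace(0,2*np.pi,721);circ=np.c_[52*np.cos(a),52*np.sin(a),0*a-26]
barm=np.array([[28,8,14],[-28,8,14],[-28,-8,14],[28,-8,14]])
def res(v,sg):
    F=frame(v[3],v[4]);I=frame(v[3],v[5]);c=v[:3]
    cp=proj("wrist",circ@F.T+c)
    r=[np.linalg.norm(cp-p,axis=1).min() for p in rim]
    m=np.array([[51,0,-26]])
    best=(proj("wrist",np.roll(barm,sg,0)@F.T+c)-bar).ravel()
    return np.r_[r,0.6*best,(proj("wrist",m@F.T+c)-mark).ravel(),(proj("wrist",[[54,0,-26]]@I.T+c)-tip).ravel()]
if __name__=="__main__":
    for sg in range(4):
        s=least_squares(res,[495,212,120,0.1-.35*0,2.2,0.6],args=(sg,),diff_step=1e-4)
        v=s.x;print(sg,s.cost,v[:3],"yaw/dial/index deg",np.degrees(v[3:]))
        if sg==0 or s.cost<b.cost: b=s
    print(np.round(b.fun,1));np.save("v.npy",b.x)
E
python3 fit.py
```

```text
0 182.83491792304176 [491.213 209.717 115.066] yaw/dial/index deg [  7.57  122.577  26.933]
1 1174.3966531098527 [491.99  212.538 106.136] yaw/dial/index deg [ -4.161 138.332  38.271]
2 2209.532588069852 [493.357 214.57   95.031] yaw/dial/index deg [-10.698 152.205  44.741]Traceback (most recent call last):
  File "fit.py", line 19, in <module>
    s=least_squares(res,[495,212,120,0.1-.35*0,2.2,0.6],args=(sg,),diff_step=1e-4)
    return func(*args, **kwargs)
    result = trf(vector_fun.fun, vector_fun.jac, x0, f0, J0, lb, ub, ftol, xtol,
                 gtol, max_nfev, x_scale, loss_function, tr_solver,
                 tr_options.copy(), verbose, callback=callback_wrapped)
    return trf_no_bounds(
        fun, jac, x0, f0, J0, ftol, xtol, gtol, max_nfev, x_scale,
        loss_function, tr_solver, tr_options, verbose, callback=callback)
    J = jac(x)
    self._update_jac()
    ~~~~~~~~~~~~~~~~^^
    self.J = self.jac_wrapped(xp_copy(self.x), f0=self.f)
             ~~~~~~~~~~~~~~~~^^^^^^^^^^^^^^^^^^^^^^^^^^^^
    J, dct = approx_derivative(
             ~~~~~~~~~~~~~~~~~^
        
[... 454 characters left out ...]
evals]
                                    ^^^^^^^
    f = np.atleast_1d(self.fun(x, *self.args, **self.kwargs))
                      ~~~~~~~~^^^^^^^^^^^^^^^^^^^^^^^^^^^^^^
    return np.atleast_1d(self.fun(x))
                         ~~~~~~~~^^^
    return self.f(x, *self.args, **self.kwargs)
           ~~~~~~^^^^^^^^^^^^^^^^^^^^^^^^^^^^^^
  File "fit.py", line 16, in res
    return np.r_[r,0.6*best,(proj("wrist",m@F.T+c)-mark).ravel(),(proj("wrist",[[54,0,-26]]@I.T+c)-tip).ravel()]
                                                                  ~~~~^^^^^^^^^^^^^^^^^^^^^^^^^^^^
  File "h.py", line 10, in proj
    m=camera_model(cam)
ValueError: time passes only in moves, steps and waits
```

```bash
python3 - <<'E'
s=open("h.py").read().replace("def ray","import functools\ncamera_model=functools.lru_cache(camera_model)\ndef ray",1);open("h.py","w").write(s)
f=open("fit.py").read().replace("[[28,8,14],[-28,8,14],[-28,-8,14],[28,-8,14]]","[[28,-8,14],[-28,-8,14],[-28,8,14],[28,8,14]]").replace("range(4)","range(1)");open("fit.py","w").write(f)
E
python3 fit.py
```

```text
0 5.021884277613256 [491.057 210.153 116.875] yaw/dial/index deg [  5.453 125.359  28.872]
[ 0.3  0.8  0.5  0.2  0.3  0.7  0.7  0.1  0.3  0.2  0.2  0.3 -1.4  1.2
  0.3 -0.5  0.8  0.7 -0.2  0.8  1.2 -0.7  0.1  0.6]
```

```bash
python3 - <<'E'
from h import *
from fit import frame
v=np.load("v.npy");c=v[:3]
for r in((262.1,285.4),(290.3,359.7)):print("yellow grip",atz("top",*r,117))
print("yellow corners z~45/120",[atz("top",y,x,z) for x,y,z in((258,236,120),(304,229,120),(311,274,45),(268,281,45))])
print("bottle",atz("top",209,163,0))
for d in(v[4],v[4]-.8,v[5]):
    F=frame(v[3],d);T=np.c_[F[:,0],-F[:,1],-F[:,2]]
    p=c+51*F[:,2]
    print("deg",np.degrees(d),"body corners at TCP:",[np.round(p+T@[a,b,0]) for a in(-37,37) for b in(-95,95)])
F=frame(v[3],v[4]);T=np.c_[F[:,0],-F[:,1],-F[:,2]]
for h in(110,51):move(c+h*F[:,2],T)
d=readout.get_state();R0=Ro.from_rotvec(d["tcp_rot"]).as_matrix();print("axis in tool",R0.T@F[:,2])
E
```

```text
yellow grip [319.507   1.631 117.   ]
yellow grip [ 235.882 -238.322  117.   ]
yellow corners z~45/120 [array([401.783,  92.921, 120.   ]), array([427.832, -56.703, 120.   ]), array([278.612, -85.215,  45.   ]), array([251.656,  60.941,  45.   ])]
bottle [494.924 450.653   0.   ]
deg 125.35894389803853 body corners at TCP: [array([425., 118., 133.]), array([549., 241., 210.]), array([383., 175., 112.]), array([506., 297., 189.])]
deg 79.52232028757267 body corners at TCP: [array([381., 180., 111.]), array([546., 161., 204.]), array([386., 254., 118.]), array([550., 235., 211.])]
deg 28.872187536863795 body corners at TCP: [array([392., 266., 122.]), array([487., 108., 168.]), array([444., 307., 154.]), array([539., 149., 200.])]
shift [ 16.915 -16.506 118.333] turn [-0.576  0.207 -1.874] now [426.3   183.503 330.469] t 9.0
shift [ 45.4    -8.792 169.423] turn [-0.576  0.207 -1.874] now [426.3   183.503 330.469] t 9.0
axis in tool [-0.483 -0.131 -0.866]
```

Fit: grip point at (491, 210, 117), and its height matches the expected 116.6. Cradle yaw is 5.5°, dial 125.4°, index 28.9°, so the dial must turn −96.5°. The gripper body clears the yellow table by about 30 mm.

>>> {"method": "arm_command", "body": {"deltas": "45 2 -2 10 -0.05 0.018 -0.17; 45 4 -4 20 -0.1 0.036 -0.34; 45 6 -6 30 -0.155 0.056 -0.51; 45 8 -8 50 -0.21 0.075 -0.68; 45 10 -10 70 -0.26 0.094 -0.85; 45 12 -12 80 -0.31 0.113 -1.02; 45 14 -14 90 -0.365 0.132 -1.19; 45 15 -15 100 -0.42 0.15 -1.36"}}

```text
time_s: 10.0
position: [435.0, 203.3, 230.2]
tcp_rot: [1.779, 2.122, 0.29]
force: [0.1, 0.3, -0.2]
finger_gap: 0.448
gripper_force: 0.0
```

```bash
cat > g.py <<'E'
from h import *
from fit import frame
import sys
v=np.load("v.npy");c=v[:3]
F=frame(v[3],v[4]+np.radians(float(sys.argv[2])));T=np.c_[F[:,0],-F[:,1],-F[:,2]]
move(c+float(sys.argv[1])*F[:,2],T);print(readout.get_state()["qpos"],readout.get_state()["force"])
E
python3 g.py 110 0
```

```text
shift [ 3.867 -5.319 16.977] turn [-0.155  0.057 -0.507] now [434.983 203.329 230.225] t 10.0
[ 0.443 -0.272 -0.978  2.133  0.062  0.849 -0.412] [ 0.139  0.323 -0.18 ]
```

>>> {"method": "arm_command", "body": {"deltas": "45 2 -2 6 -0.05 0.02 -0.17; 45 3 -4 12 -0.1 0.04 -0.34; 45 3.9 -5.3 17 -0.155 0.057 -0.507; 45 3.9 -5.3 17 -0.155 0.057 -0.507; 45 3.9 -5.3 17 -0.155 0.057 -0.507"}}

```text
time_s: 10.62
position: [436.5, 205.3, 212.9]
tcp_rot: [1.121, 2.42, 0.357]
force: [-0.3, -0.4, 0.7]
finger_gap: 0.445
gripper_force: 0.0
```

```bash
python3 g.py 110 0;python3 g.py 51 0
```

```text
shift [ 0.048 -0.629  0.525] turn [-0.002  0.001 -0.008] now [436.484 205.266 212.863] t 10.625
[ 0.158 -0.288 -0.712  2.261  0.083  0.634  0.071] [-0.264 -0.405  0.733]
shift [ 0.115 -0.508 59.525] turn [-0.002  0.001 -0.008] now [436.484 205.266 212.863] t 10.625
[ 0.158 -0.288 -0.712  2.261  0.083  0.634  0.071] [-0.264 -0.405  0.733]
```

>>> {"method": "arm_command", "body": {"deltas": "45 0 -0.5 15 0 0 0; 45 0 -0.5 30 0 0 0; 45 0 -0.5 45 0 0 0; 45 0 -0.5 59 0 0 0; 45 0 -0.5 59 0 0 0"}}

```text
time_s: 11.25
position: [465.7, 206.9, 160.8]
tcp_rot: [1.122, 2.421, 0.356]
force: [1.2, -0.4, -0.3]
finger_gap: 0.448
gripper_force: 0.0
```

```bash
python3 g.py 51 0
```

```text
shift [ 0.52   0.629 -0.2  ] turn [-0.004  0.    -0.009] now [465.656 206.938 160.761] t 11.25
[ 0.275 -0.114 -0.844  2.263  0.316  0.512 -0.124] [ 1.152 -0.437 -0.283]
```

Reached, with no contact yet. Closing.

>>> {"method": "arm_command", "body": {"deltas": "25 0 0 0 0 0 0; 15 0 0 0 0 0 0; 8 0 0 0 0 0 0; 5 0 0 0 0 0 0; 5 0 0 0 0 0 0", "newtons": 25}}

```text
time_s: 11.88
position: [466.3, 208.1, 162.4]
tcp_rot: [1.116, 2.419, 0.36]
force: [3.8, 1.8, 1.8]
finger_gap: 0.178
gripper_force: 25.0
```

>>> {"method": "arm_command", "body": {"deltas": "5 0 0 0 0 0 0.14; 5 0 0 0 0 0 0.28; 5 0 0 0 0 0 0.42; 5 0 0 0 0 0 0.56; 5 0 0 0 0 0 0.7; 5 0 0 0 0 0 0.84; 5 0 0 0 0 0 0.84"}}

```text
time_s: 12.75
position: [466.6, 208.2, 162.6]
tcp_rot: [2.087, 1.823, 0.606]
force: [4.7, 2.2, 1.8]
finger_gap: 0.183
gripper_force: 25.0
```

```bash
python3 g.py 51 -96.49
```

```text
shift [-0.746 -1.513  0.856] turn [ 0.002 -0.001  0.837] now [466.622 208.204 162.607] t 12.75
[ 0.403 -0.131 -0.96   2.259  0.27   0.502 -0.921] [4.685 2.237 1.797]
```

>>> {"method": "arm_command", "body": {"deltas": "5 0 0 0 0 0 0.14; 5 0 0 0 0 0 0.28; 5 0 0 0 0 0 0.42; 5 0 0 0 0 0 0.56; 5 0 0 0 0 0 0.7; 5 0 0 0 0 0 0.838; 5 0 0 0 0 0 0.838; 5 0 0 0 0 0 0.838"}}

```text
time_s: 13.75
position: [466.9, 208.0, 162.7]
tcp_rot: [2.805, 0.865, 0.775]
force: [5.2, 2.6, 2.4]
finger_gap: 0.184
gripper_force: 25.0
```

```bash
python3 g.py 51 -96.49
```

```text
shift [-1.766 -0.812  0.846] turn [ 0.002 -0.002 -0.001] now [466.904 207.989 162.748] t 13.75
[ 0.57  -0.163 -1.105  2.256  0.18   0.491 -1.676] [5.242 2.594 2.434]
```

Release, back out along the axis, and look.

>>> {"method": "arm_command", "body": {"deltas": "30 0 0 0 0 0 0; 45 0 0 0 0 0 0; 45 0 0 -20 0 0 0; 45 0 0 -50 0 0 0; 45 0 0 -90 0 0 0; 45 -30 0 -130 0 0 0; 45 -70 0 -150 0 0 0; 45 -70 0 -150 0 0 0"}}

```text
time_s: 14.75
position: [335.1, 180.9, 132.9]
tcp_rot: [2.725, 0.905, 0.509]
force: [1.2, 0.9, 0.6]
finger_gap: 0.45
gripper_force: 0.0
```

```bash
python3 - <<'E'
from h import *
from fit import frame
f=save("wrist","w3");v=np.load("v.npy");c=v[:3]
print(readout.get_state()["position"],readout.get_state()["qpos"])
for q,z in(("dial_grip",0),("dial_mark",0),("index_tip",0)):
  print(q,[(np.round(x["centre"][::-1],1),round(x["confidence"],2)) for x in nets.tip_of("wrist",q)[:3]])
I=frame(v[3],v[5]);p=proj("wrist",[c+I@[54,0,-26],c+I@[0,0,-26],c]);print("pred tip,face centre,grip",p)
x,y=p[1].astype(int);x0,y0=max(0,x-90),max(0,y-90);print(x0,y0)
cv2.imwrite("pics/c4.png",cv2.resize(f[y0:y0+150,x0:x0+180,::-1],None,fx=4,fy=4,interpolation=cv2.INTER_CUBIC))
E
```

```text
[333.872 179.229 130.656] [-0.006 -0.3   -0.754  2.418  0.219  0.736 -1.838]
dial_grip []
dial_mark []
index_tip []
pred tip,face centre,grip [[ 389.437 -136.256]
 [ 366.13    -0.033]
 [ 383.691   -9.621]]
276 0
```

View pics/c4.png

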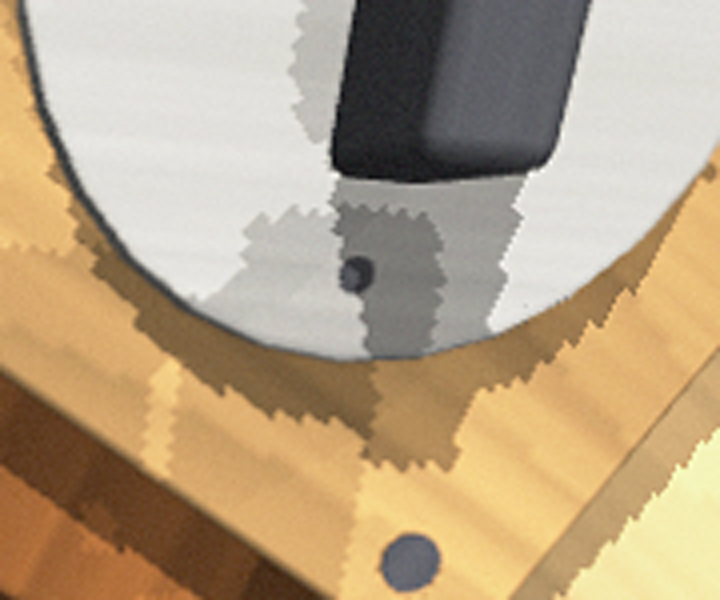

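The retreat ran into joint limits and the arm stopped low at z 131, with no contact. The view misses the mark. I'll lift back to the earlier viewing pose.

```bash
python3 - <<'E'
from h import *
s=readout.get_state()
move([360,182,230],Ro.from_rotvec(s["tcp_rot"]).as_matrix());move([426.4,183,330],Ro.from_rotvec([3.091,.562,0]).as_matrix())
R=Ro.from_rotvec(s["tcp_rot"]).as_matrix();print(R)
E
```

```text
shift [ 40.425  39.894 -77.456] turn [0. 0. 0.] now [339.25  181.111 136.225] t 14.95
shift [ 116.823  105.77  -142.523] turn [ 0.287 -0.31   0.272] now [339.25  181.111 136.225] t 14.95
[[ 0.751  0.528  0.396]
 [ 0.607 -0.788 -0.101]
 [ 0.259  0.316 -0.913]]
```

>>> {"method": "arm_command", "body": {"deltas": "45 20 20 -38 0 0 0; 45 40 40 -77 0 0 0; 45 60 55 -95 0.07 -0.07 0.07; 45 80 70 -110 0.14 -0.15 0.13; 45 100 90 -125 0.21 -0.23 0.2; 45 117 106 -142 0.287 -0.31 0.272; 45 117 106 -142 0.287 -0.31 0.272; 45 117 106 -142 0.287 -0.31 0.272"}}

```text
time_s: 15.95
position: [426.3, 183.0, 328.8]
tcp_rot: [3.091, 0.563, -0.0]
force: [-0.8, -0.5, -0.3]
finger_gap: 0.45
gripper_force: 0.0
```

```bash
python3 - <<'E'
from h import *
from fit import frame
f=save("wrist","w4");v=np.load("v.npy");c=v[:3]
print(readout.get_state()["position"],readout.get_state()["tcp_rot"])
for q in("dial_grip","dial_mark","index_tip"):
  print(q,[(np.round(x["centre"][::-1],1),round(x["confidence"],2)) for x in nets.tip_of("wrist",q)[:3]])
I=frame(v[3],v[5]);p=proj("wrist",[c+I@[54,0,-26],c+I@[51,0,-26],c+I@[0,0,-26]]);print("pred tip,mark,centre",p)
x,y=p[2].astype(int);x0,y0=max(0,x-70),max(0,y-90);print(x0,y0)
cv2.imwrite("pics/c5.png",cv2.resize(f[y0:y0+150,x0:x0+140,::-1],None,fx=4,fy=4,interpolation=cv2.INTER_CUBIC))
E
```

```text
[425.616 183.232 328.518] [ 3.09   0.565 -0.001]
dial_grip [(array([269.8, 118.3]), 0.75)]
dial_mark [(array([258.8,  54.6]), 0.81)]
index_tip [(array([257.8,  47.1]), 0.7)]
pred tip,mark,centre [[259.936  49.124]
 [260.929  52.617]
 [275.92  105.372]]
205 15
```

View pics/c5.png

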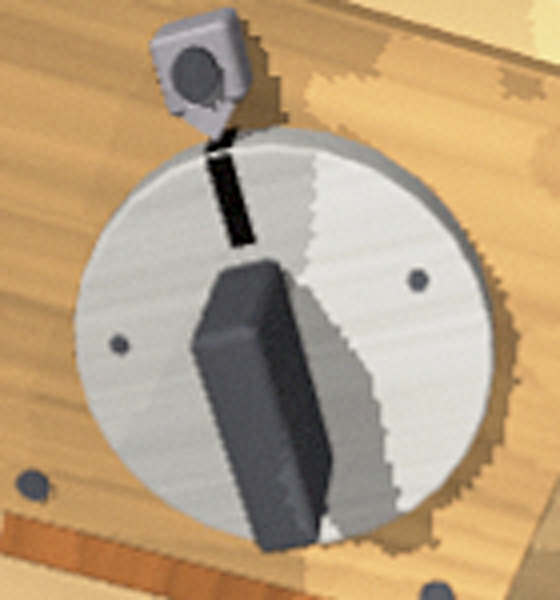

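The line's outer end (crop 216,150) meets the finger tip (217,138), within about 1 mm, and the finger has not moved. The turret was checked earlier. Handing in.

```bash
python3 -c "
from workcell import ticket
print(ticket.close_job())"
```

```text
the job is handed in; nothing more can be done
None
```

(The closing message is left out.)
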